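# Find and seat the rocking lid on the transverter's screening boxes

### The arm

A 6-joint arm with a two-finger parallel gripper is mounted at the origin on the work surface. World frame = base frame: x ahead of the robot, y to its left, z up, the work surface at z = 0. Lengths are in mm, angles in rad, forces in N, time in s.
With the tool pointing down it reaches from about 375 to 825 mm from the base axis. Payload 5.5 kg.
Tool frame: the origin (TCP) lies where the fingers leave the gripper's body, on its centre line; the fingertips stand 73 mm ahead of it and the grasp point (between the pads) lies 54 mm ahead of it; z points along the fingers, y is the direction in which the jaws open and shut (so a half turn about z gives the same grasp; the last joint's range is limited). The gripper opens to 85 mm and grips with 20 to 120 N. Pads are 22 mm wide; open, the fingers measure 114 mm over their backs; the gripper's body (76 mm by 85 mm) begins 54 mm behind the grasp point. The pads swing forward as they close: fully open they stand 13 mm farther back than shut.
Start: joints at [-1.27, 0.314, -0.047, 1.21, 0, 1.571], TCP at [177.767, -573.057, 303.899] pointing down, gripper open.
Joint ranges: [-2.67, 2.67], [-0.69, 1.73], [-1.03, 1.25], [-2.08, 2.16], [-1.42, 1.45], [-3.14, 3.14]. Speed limits (rad/s): [2.39, 2.39, 3.01, 3.14, 3.14, 3.14].

### API

Orientations are given as a 3x3 rotation matrix whose columns are the frame's x, y, z axes.
In Python, from rig import robot gives the robot as it stands.
- The arm moves only by the tool step_arm, never from a script. Its argument "rows" is a list of rows, each a list of 2 entries, a list of its own where there are three numbers: the shift along the tool's x, y, z in cm, then the turn about the tool's z in degrees. A call has 1 to 20 rows; each row is the pose to reach, as a shift and turn from the pose commanded when the call began, along the tool's axes at that moment; what a row does not reach only later rows make up. A row lasts 1/10 s, in which the tool goes at most 50 mm and 8.59 degrees, less where a joint would pass 70% of its speed; a pose out of reach is approached as far as the arm can. A call with a gripper value outside its range is refused whole. "jaw" is the closure in counts, from 0 (fully open) to 255 (shut), set as the call begins (left out, the last holds). The fingers move at their own pace and stop on an object; the grip force is fixed at half the most. Time passes only in rows, so rows that repeat a pose let the fingers close. It gives the time, the measured TCP pose, the force and the opening at its end, in the units of the state.
- robot.read_state(): the state, without advancing time (a new reading comes with each control period).
- robot.get_image(name): name is "scene" or "top"; returns the picture (400x640x3 uint8, red, green, blue); there is no depth.
- robot.calibration(name): a dict with "fx", "fy", "cx", "cy" (pixels), "dist" ([k1, k2, p1, p2, k3] as OpenCV has them; the pictures are not rectified), "world_from_camera" (4x4, takes a point from camera to world coordinates). Camera axes: x right, y down, z forward; pixel columns grow to the right and rows downward; lengths in mm; the calibration is good to about 2 mm. A picture is of the moment at which its call begins. calibration takes no time and is no camera call.
- robot.close_job(): hands the job in, once; it reports no verdict.
Trained networks look in the newest picture that a camera, given by its name, has taken for a name from the list of things; names that differ only in an ending like _2 or _b are one class to them, and where a whole thing is asked for, a point or a joint stands for the part that bears it (a point fixed in the world has none). Each returns a list of dicts, best first, with "p" (0 to 1); they miss things now and then, are a little off and sometimes report something else, mostly with a low value. They report only what shows in the picture. A call takes as long as a camera call.
- robot.look_for(camera, query): "rect" ([left, top, right, bottom] in pixels, round what is visible of it).
The state is a dict: "time": time; "q": joint angles; "qvel": joint speeds; "joint_efforts": joint torques, N m; "eef_pos": TCP position; "eef_rot": TCP orientation; "wrist_force": force on the tool from outside, world axes, zero at the start; "torque": the same for the moment, N m; "grip_width": opening from 0.0 (shut) to 1.0 (fully open).
Only numpy, scipy, OpenCV 4.12 (cv2) and the standard library are available. Lean on these libraries where they do the work, as an engineer would, in place of code of your own. Each camera call takes 0.05 s, during which the arm holds its last target.

### The job

One of the four identical press-on lids of the tin screening boxes in the open radio chassis has not snapped home. With closed fingertips, press down lightly near one end of each lid in turn until you find the one that rocks, then press that lid down over its middle until it is fully home and level. Only press: do not grip or lift anything, press slowly so as not to dent the lids, and leave the tools and fittings lying about where they are.

Things in the scene. Friction and masses are not known exactly. Their poses are not given: they have to be found in the camera images.
- chassis: Open aluminium radio chassis fixed to the bench, front to -x: tray x -130 to +105 mm, y -165 to +245 mm; floor 13 mm above the bench, front and side walls 28 mm high, rear panel (+x) 58 mm; heat sink and relay up to 50 mm high at the +y end. Origin at bench height below the row of four boxes. The boxes stand fixed in it, side by side along y, 75 mm apart.
- lid_a: One of four identical press-on lids: flat stiff tin plate 113 mm (its x) by 57 mm (its y) with an 8 mm rim, on a fixed tin box 111 x 55 x 30 mm. Origin: middle of its top face, z up. The unseated one may stand anywhere in the row. It cannot be lifted off. The boxes stand on standoffs of different lengths: lid tops lie 48 to 67 mm above the bench, so height does not tell which is unseated.
- lid_b: Another of the four lids; same size and origin. How all the lids behave: a seated lid is firm wherever it is pressed, giving less than 1 mm. The unseated lid stands level, 4.5 mm above its seat, on two spring tongues midway along its long sides. Pressed 30 to 45 mm from its middle along its x, that end gives way at about 2 N.
- lid_c: Another of the four lids; same size and origin. How all the lids behave, continued: when the unseated lid's end is pressed it tips about 0.08 rad, that end going down 4.5 mm until it meets the box, the other end rising as much; let go, it swings back level. Light pressing on the ends alone does not seat it.
- lid_d: Another of the four lids; same size and origin. How all the lids behave, continued: pressed over its middle, the unseated lid resists up to about 11 N, then slides 4.5 mm straight down until it bears on the box, and stays there when let go. Slow pressing with 15 to 25 N is plenty; a blow or squeeze of more than 150 N dents a lid.
- pliers: Bystander, loose: long-nose pliers with pink grips lying flat, 180 mm long (jaws to its +x), 66 wide, 14 high; origin near the pivot, at table height.
- handheld: Bystander, loose: black handheld radio lying on its back, 120 x 58 x 34 mm plus a 75 mm aerial; origin under its middle.
- waveguide: Bystander, loose: short brass waveguide piece with a square flange at each end, 77 x 41 x 46 mm, lying; origin under its middle.
- spanner: Bystander, loose: small steel spanner lying flat, 150 x 26 x 6 mm; origin under its middle.
- adapter_a: Bystander, loose: steel coaxial adapter standing upright on the chassis floor in front of the boxes, 21 mm across, 38 mm tall; origin under its middle.
- adapter_b: Bystander, loose: second coaxial adapter, same as the first, also standing in front of the boxes.
- driver: Bystander, loose: small screwdriver with a black handle lying on the chassis floor in front of the boxes, 150 mm long along its x (handle from -80 to -10 mm, blade on to +70 mm), 16 mm high; origin underneath.

How it is judged:
By the outcome, as a careful person would: the job done as asked, in the order asked, and still so for the second after the job is handed in, with the robot touching nothing.
It also fails if it takes over 54 s, if anything falls off the work surface, if the arm or the gripper's body presses on something with over 40 N, if the wrist force passes 120 N, or if a joint passes its speed limit or range.

## Working session

There is one attempt and no reset: what is moved stays moved. The work goes in short steps, Python scripts to look and compute and a tool call to move; the robot and the scene stay as the last step left them, time stands still between calls to the robot, and variables do not carry over. Pictures are saved under pics/ and viewed, and the job is handed in when it is done.

Besides the shell and the picture viewer there is one more tool, called after ">>>" in YAML: its name, and indented under it one key for each argument. step_arm: Moves the arm, as the interface text tells. Its arguments: {"type":"object","properties":{"rows":{"type":"array"},"jaw":{"type":"number"}},"required":["rows"]}

```bash
mkdir -p pics; ls; python3 - <<'E'
from rig import robot
import cv2,numpy as np
np.set_printoptions(precision=3,suppress=True)
for n in("scene","top"):
    im=robot.get_image(n); cv2.imwrite(f"pics/{n}0.png",im[:,:,::-1])
    c=robot.calibration(n); print(n,c)
    for q in ("lid_a","chassis"):
        for d in robot.look_for(n,q): print(q,d)
s=robot.read_state(); print(s)
E
```

```text
pics
scene {'fx': 461.8851751347473, 'fy': 461.8851751347473, 'cx': 318.25538633370024, 'cy': 199.80309035490714, 'dist': array([0.027, 0.   , 0.   , 0.   , 0.   ]), 'world_from_camera': array([[   0.804,    0.505,   -0.313,  960.307],
       [   0.594,   -0.67 ,    0.445, -568.219],
       [   0.015,   -0.544,   -0.839, 1113.636],
       [   0.   ,    0.   ,    0.   ,    1.   ]])}
lid_a {'rect': [312.0, 162.6, 353.3, 196.6], 'p': 0.85}
lid_a {'rect': [329.4, 144.8, 370.5, 175.4], 'p': 0.78}
lid_a {'rect': [274.3, 192.0, 318.8, 231.3], 'p': 0.65}
chassis {'rect': [244.5, 119.6, 398.4, 253.3], 'p': 0.72}
top {'fx': 478.19616348804834, 'fy': 478.19616348804834, 'cx': 327.57229835746625, 'cy': 187.7745950378667, 'dist': array([-0.107,  0.   ,  0.   ,  0.   ,  0.   ]), 'world_from_camera': array([[   0.027,   -0.998,    0.058,  500.064],
       [  -1.   ,   -0.027,    0.001,  -29.905],
       [   0.001,   -0.058,   -0.998, 1343.31 ],
       [   0.   ,    0.   ,    0.   ,    1.   ]])}
lid_a {'rect': [245.3, 174.8, 274.2, 220.8], 'p': 0.67}
lid_a {'rect': [306.5, 176.9, 328.8, 218.0], 'p': 0.64}
lid_a {'rect': [334.2, 178.1, 357.5, 223.5], 'p': 0.61}
lid_a {'rect': [277.9, 168.7, 300.1, 218.2], 'p': 0.55}
chassis {'rect': [207.3, 150.9, 366.6, 251.7], 'p': 0.67}
chassis {'rect': [304.9, 175.1, 328.0, 218.0], 'p': 0.4}
{'time': 0.3, 'q': array([-1.27 ,  0.314, -0.047,  1.21 , -0.   ,  1.571]), 'qvel': array([-0.   , -0.001,  0.001, -0.001, -0.   ,  0.   ]), 'joint_efforts': array([  0.   , -53.892,  33.951,   0.011,   0.   ,  -0.   ]), 'eef_pos': array([ 177.702, -572.902,  303.587]), 'eef_rot': array([[ 0.955,  0.296, -0.   ],
       [ 0.296, -0.955,  0.001],
       [-0.   , -0.001, -1.   ]]), 'wrist_force': array([ 0.019, -0.597,  1.013]), 'torque': array([ 0.074, -0.006, -0.032]), 'grip_width': 1.0069104790887062}
```

```bash
python3 - <<'E'
import cv2
a=cv2.imread("pics/top0.png");s=cv2.imread("pics/scene0.png")
cv2.imwrite("pics/topz.png",cv2.resize(a[140:265,190:385],None,fx=4,fy=4,interpolation=2))
cv2.imwrite("pics/scz.png",cv2.resize(s[100:260,220:420],None,fx=3.7,fy=3.7,interpolation=2))
E
```

```text
(no output)
```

View pics/topz.png

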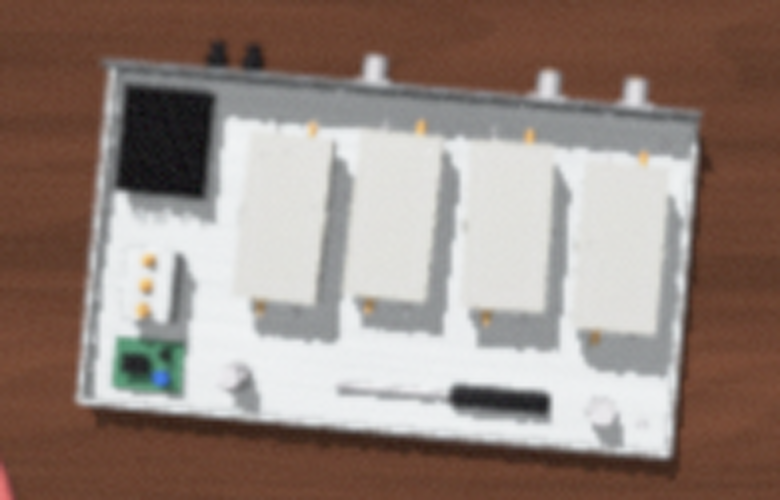

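View pics/scz.png

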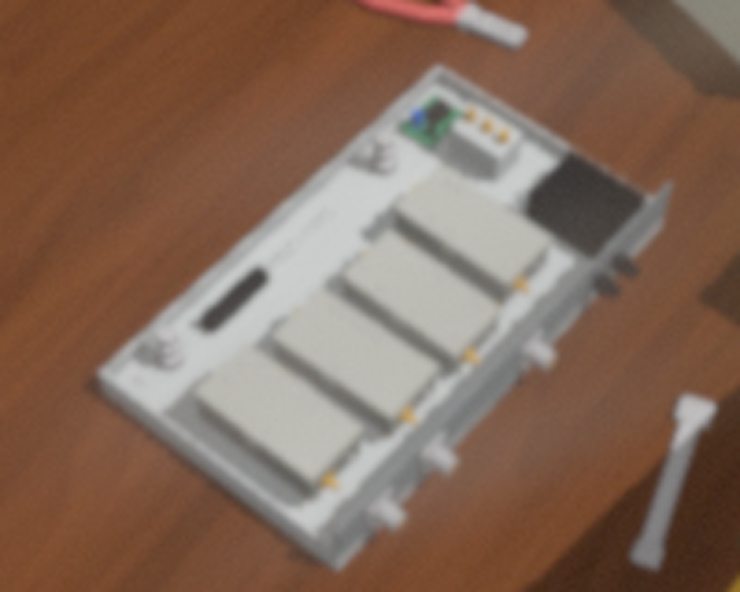

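View pics/top0.png

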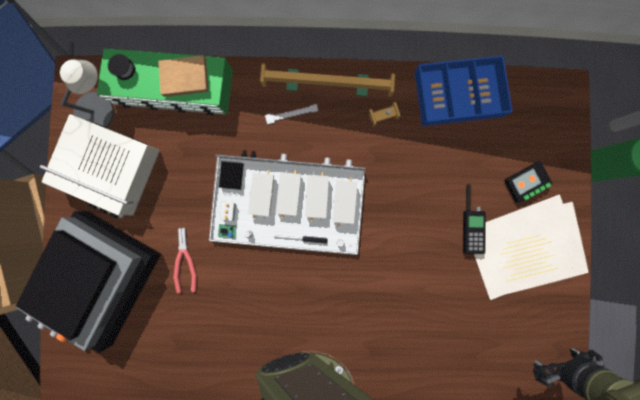

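The top picture shows four lids in a row (zoom centres about (283,217), (392,218), (509,226) and (621,248)). The driver and adapters stand in front of them. In the scene picture the same lids are centred at about (473,226), (420,293), (358,356) and (283,412). Next I triangulate.

```bash
cat > h.py <<'E'
from rig import robot
import cv2,numpy as np
np.set_printoptions(precision=1,suppress=True)
C={n:robot.calibration(n) for n in("scene","top")}
def ray(n,p):
    c=C[n];K=np.array([[c['fx'],0,c['cx']],[0,c['fy'],c['cy']],[0,0,1]])
    u=cv2.undistortPoints(np.array([[p]],float),K,np.array(c['dist']))[0,0]
    T=c['world_from_camera'];d=T[:3,:3]@np.array([u[0],u[1],1]);return T[:3,3],d/np.linalg.norm(d)
def plane(n,p,z):
    o,d=ray(n,p);return o+d*(z-o[2])/d[2]
def tri(a,b):
    o1,d1=ray("top",a);o2,d2=ray("scene",b)
    s=np.linalg.lstsq(np.c_[d1,-d2],o2-o1,rcond=None)[0]
    P,Q=o1+s[0]*d1,o2+s[1]*d2
    return (P+Q)/2,np.linalg.norm(P-Q)
def proj(n,P):
    c=C[n];K=np.array([[c['fx'],0,c['cx']],[0,c['fy'],c['cy']],[0,0,1]])
    T=np.linalg.inv(c['world_from_camera'])
    return cv2.projectPoints(np.array(P,float).reshape(-1,3),cv2.Rodrigues(T[:3,:3])[0],T[:3,3],K,np.array(c['dist']))[0][:,0]
E
python3 - <<'E'
from h import *
t=lambda p:np.array(p)/4+[190,140]-.4
s=lambda p:np.array(p)/3.7+[220,100]-.4
L=[[(250,130),(335,138),(315,305),(233,297)],[(358,132),(443,140),(424,303),(345,297)],[(472,140),(555,147),(545,312),(465,305)],[(586,160),(668,168),(655,335),(575,328)]]
S=[(473,226),(420,293),(358,356),(283,412)]
for l,q in zip(L,S):
    c=np.mean(l,axis=0);print("centre",tri(t(c),s(q)))
    W=[plane("top",t(p),57) for p in l];m=np.mean(W,axis=0)
    v=W[0]+W[1]-W[2]-W[3];w=W[0]+W[3]-W[1]-W[2]
    print(m,"len",np.linalg.norm(v)/2,np.linalg.norm(w)/2,"ang",np.degrees(np.arctan2(v[1],v[0])),np.degrees(np.arctan2(-w[0],w[1])))
for a,n in (((110,65),'TLwall58'),((700,112),'TR'),):print(n,plane("top",t(a),58))
for a,n in (((80,405),'BL28'),((670,457),'BR')):print(n,plane("top",t(a),28))
E
```

```text
centre (array([553.2, 152. ,  55.4]), np.float64(0.3473180439706078))
[553.4 151.9  57. ] len 113.38265798316336 56.8668505172188 ang -4.380287429969299 -3.9095605518778904
centre (array([555.1,  78.6,  49. ]), np.float64(0.5282590905102789))
[555.1  78.1  57. ] len 111.07947191023318 55.55229483208751 ang -3.79242194498706 -3.345128907768974
centre (array([552.6,   0. ,  54.2]), np.float64(2.076718574801559))
[551.8  -0.7  57. ] len 111.29332986164184 55.076723297621896 ang -1.3584018340120005 -3.3872624786874868
centre (array([540.1, -75.1,  60.3]), np.float64(3.115752697189855))
[539.1 -76.3  57. ] len 113.02399690948283 54.74240957405726 ang -2.6860861039563213 -3.7844593450285373
TLwall58 [653.8 273.8  58. ]
TR [ 632.  -127.4   58. ]
BL28 [421.3 292.7  28. ]
BR [ 397.4 -114.5   28. ]
```

```bash
cat >> h.py <<'E'
L=np.array([[540,-75.5,60],[552.5,-.3,55],[555,78.3,50],[553.3,152,56]])
a=np.radians(-3.3);X=np.array([np.cos(a),np.sin(a),0])
def to(P):
    s=robot.read_state();R=s['eef_rot'];return R.T@(np.array(P)-s['eef_pos'])/10
E
python3 - <<'E'
from h import *
P=L[0]-38*X;P[2]=170
print(P,to(P)); s=robot.read_state();R=s['eef_rot']
print(np.degrees(np.arctan2(R[1,0],R[0,0]))+3.3)
E
```

```text
[502.1 -73.3 170. ] [ 45.8 -38.1  13.4]
20.53143775379694
```

>>> step_arm:
  rows:
    - [[3,-2.5,0],2]
    - [[7,-6,0],5]
    - [[11,-9,0],8]
    - [[15,-12.5,0],11]
    - [[19,-16,0],14]
    - [[23,-19,0],17]
    - [[27,-22.5,0],20.5]
    - [[31,-26,0],20.5]
    - [[35,-29,0],20.5]
    - [[39,-32.5,0],20.5]
    - [[42.5,-35.5,2],20.5]
    - [[45,-37.5,4],20.5]
    - [[45.8,-38.1,7],20.5]
    - [[45.8,-38.1,10],20.5]
    - [[45.8,-38.1,12],20.5]
    - [[45.8,-38.1,12],20.5]
  jaw: 255

```text
time: 1.9
eef_pos: [500.3, -72.8, 181.1]
eef_rot: [[0.998, -0.056, -0.006], [-0.056, -0.998, 0.001], [-0.006, -0.0, -1.0]]
wrist_force: [0.3, 0.7, 0.1]
grip_width: -0.003
```

```bash
python3 - <<'E'
from h import *
s=robot.read_state();print(s)
P=L[0]-38*X;P[2]=145
print(to(P))
im=robot.get_image("top")
cv2.imwrite("pics/top1.png",cv2.resize(im[140:265,190:385,::-1],None,fx=4,fy=4,interpolation=2))
im=robot.get_image("scene")
cv2.imwrite("pics/sc1.png",cv2.resize(im[100:260,220:420,::-1],None,fx=3.7,fy=3.7,interpolation=2))
E
```

```text
{'time': 1.9, 'q': array([-0.1,  0.2, -0.5,  0.9, -0. ,  3.1]), 'qvel': array([-0. , -0. ,  0.1,  0.1,  0. ,  0. ]), 'joint_efforts': array([  0.3, -44.1,  30.3,  -1. ,   0. ,   0. ]), 'eef_pos': array([500.3, -72.8, 181.1]), 'eef_rot': array([[ 1. , -0.1, -0. ],
       [-0.1, -1. ,  0. ],
       [-0. , -0. , -1. ]]), 'wrist_force': array([0.3, 0.7, 0.1]), 'torque': array([-0., -0.,  0.]), 'grip_width': -0.0034712387124548635}
[0.2 0.  3.6]
```

View pics/sc1.png

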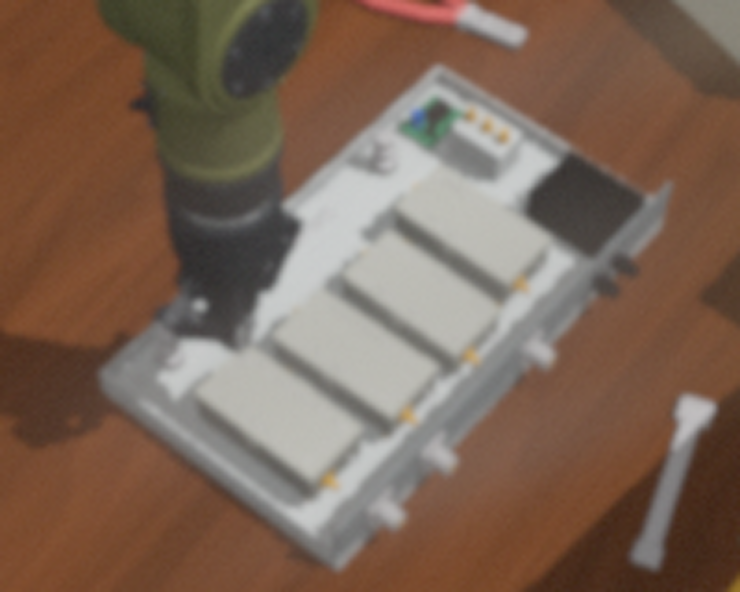

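The scene picture shows the closed gripper hovering over the nearest lid's front end, at about (220,320). Joint 6 is near its limit, so I turn the tool back 90°, which is also square to the lids.

>>> step_arm:
  rows:
    - [[0.1,0,0],-4]
    - [[0.2,0,0],-12]
    - [[0.2,0,0],-20]
    - [[0.2,0,0],-28]
    - [[0.2,0,0],-36]
    - [[0.2,0,0.5],-44]
    - [[0.2,0,1],-52]
    - [[0.2,0,1.5],-60]
    - [[0.2,0,2],-68]
    - [[0.2,0,2.5],-76]
    - [[0.2,0,2.8],-84]
    - [[0.2,0,3],-90]
    - [[0.2,0,3],-90]
    - [[0.2,0,3],-90]

```text
time: 3.4
eef_pos: [505.2, -73.9, 155.2]
eef_rot: [[0.06, 0.998, 0.002], [0.998, -0.06, -0.0], [-0.0, 0.002, -1.0]]
wrist_force: [-0.7, 0.9, -0.7]
grip_width: -0.003
```

```bash
python3 - <<'E'
from h import *
s=robot.read_state();print(s['q'],s['eef_pos'],s['wrist_force'],s['torque'],s['eef_rot'].round(3).tolist())
for l in L:
  P=l-38*X;P[2]+=73+8;print(P,to(P))
E
```

```text
[-0.1  0.3 -0.5  0.8 -0.   1.5] [505.2 -73.9 155.2] [-0.7  0.9 -0.7] [ 0.  -0.  -0.1] [[0.06, 0.998, 0.002], [0.998, -0.06, -0.0], [-0.0, 0.002, -1.0]]
[502.1 -73.3 141. ] [ 0.  -0.3  1.4]
[514.6   1.9 136. ] [7.6 0.5 1.9]
[517.1  80.5 131. ] [15.5  0.3  2.4]
[515.4 154.2 137. ] [22.8 -0.4  1.8]
```

>>> step_arm:
  rows:
    - [[0,-0.2,0.4],0]
    - [[0,-0.3,0.8],0]
    - [[0,-0.3,1.1],0]
    - [[0,-0.3,1.2],0]
    - [[0,-0.3,1.3],0]
    - [[0,-0.3,1.4],0]
    - [[0,-0.3,1.4],0]

```text
time: 4.1
eef_pos: [501.3, -73.4, 139.8]
eef_rot: [[0.057, 0.998, -0.0], [0.998, -0.057, 0.0], [0.0, -0.0, -1.0]]
wrist_force: [0.1, 0.2, -0.6]
grip_width: 0.003
```

>>> step_arm:
  rows:
    - [[0,0,0.1],0]
    - [[0,0,0.2],0]
    - [[0,0,0.3],0]
    - [[0,0,0.3],0]

```text
time: 4.5
eef_pos: [501.2, -73.4, 136.7]
eef_rot: [[0.057, 0.998, -0.0], [0.998, -0.057, 0.0], [-0.0, -0.0, -1.0]]
wrist_force: [-1.0, -0.5, 0.9]
grip_width: -0.001
```

>>> step_arm:
  rows:
    - [[0,0,0.1],0]
    - [[0,0,0.2],0]
    - [[0,0,0.2],0]

```text
time: 4.8
eef_pos: [501.3, -73.4, 134.8]
eef_rot: [[0.057, 0.998, 0.0], [0.998, -0.057, 0.0], [0.0, 0.0, -1.0]]
wrist_force: [0.7, 0.1, -0.0]
grip_width: 0.001
```

>>> step_arm:
  rows:
    - [[0,0,0.1],0]
    - [[0,0,0.1],0]

```text
time: 5.0
eef_pos: [501.4, -73.4, 133.9]
eef_rot: [[0.057, 0.998, 0.0], [0.998, -0.057, -0.0], [-0.0, 0.0, -1.0]]
wrist_force: [-0.3, 0.1, 1.6]
grip_width: -0.001
```

>>> step_arm:
  rows:
    - [[0,0,0.1],0]
    - [[0,0,0.1],0]

```text
time: 5.2
eef_pos: [501.5, -73.4, 132.9]
eef_rot: [[0.057, 0.998, 0.0], [0.998, -0.057, -0.0], [-0.0, 0.0, -1.0]]
wrist_force: [0.6, 0.2, 1.1]
grip_width: 0.003
```

>>> step_arm:
  rows:
    - [[0,0,0.1],0]
    - [[0,0,0.1],0]

```text
time: 5.4
eef_pos: [501.6, -73.4, 132.6]
eef_rot: [[0.057, 0.998, 0.001], [0.998, -0.057, -0.0], [-0.0, 0.001, -1.0]]
wrist_force: [-0.9, 0.4, 7.2]
grip_width: 0.0
```

```bash
python3 - <<'E'
from h import *
for i in range(3):
    im=robot.get_image("scene");s=robot.read_state();print(s['eef_pos'],s['wrist_force'],s['torque'],s['joint_efforts'])
cv2.imwrite("pics/sc2.png",cv2.resize(im[150:260,220:380,::-1],None,fx=5,fy=5,interpolation=2))
E
```

```text
[501.6 -73.5 132.6] [-2.3  0.5  8. ] [0.  0.4 0. ] [ -0.  -42.4  26.7  -0.8  -0.    0. ]
[501.5 -73.4 132.6] [-2.   0.8  7.3] [0.  0.4 0. ] [ -0.  -42.4  26.7  -0.8  -0.    0. ]
[501.5 -73.4 132.6] [-2.1  1.   6.9] [0.  0.3 0. ] [ -0.  -42.4  26.7  -0.8  -0.    0. ]
```

View pics/sc2.png

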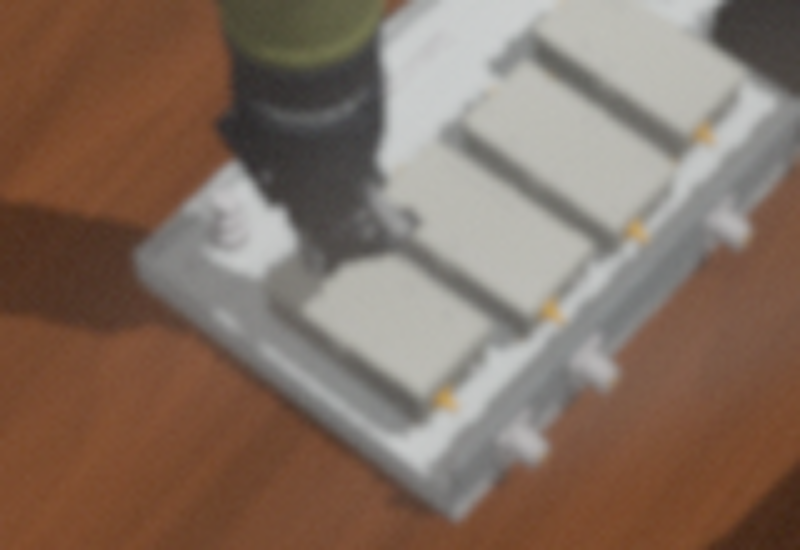

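The picture shows the fingertips on the front end of the rightmost (-y) lid, at about (345,260). The force is about 7 N and rose abruptly. As a check, I back off 2 mm: a rocking lid would follow the fingers up.

>>> step_arm:
  rows:
    - [[0,0,-0.1],0]
    - [[0,0,-0.2],0]
    - [[0,0,-0.2],0]

```text
time: 5.85
eef_pos: [501.4, -73.4, 133.9]
eef_rot: [[0.057, 0.998, 0.0], [0.998, -0.057, -0.0], [0.0, 0.0, -1.0]]
wrist_force: [0.1, 0.3, 1.6]
grip_width: -0.002
```

```bash
python3 - <<'E'
from h import *
for i in range(4):
    im=robot.get_image("scene");s=robot.read_state();print(s['eef_pos'],s['wrist_force'],s['torque'])
cv2.imwrite("pics/sc3.png",cv2.resize(im[150:260,220:380,::-1],None,fx=5,fy=5,interpolation=2))
P=L[1]-38*X;P[2]+=83;print(to(P))
E
```

```text
[501.4 -73.4 133.9] [0.3 0.9 1. ] [ 0.  -0.1 -0. ]
[501.4 -73.4 133.8] [ 0.6 -1.5 -0.6] [ 0.  -0.1 -0. ]
[501.4 -73.4 133.8] [-0.5 -0.3  2. ] [ 0.  -0.2  0. ]
[501.4 -73.4 133.8] [ 0.  -1.   1.2] [-0.1 -0.1  0. ]
[ 7.6  0.9 -0.4]
```

>>> step_arm:
  rows:
    - [[0,0,-0.4],0]
    - [[0,0,-0.8],0]
    - [[0,0,-1.2],0]
    - [[0,0,-1.2],0]
    - [[0,0,-1.2],0]

```text
time: 6.55
eef_pos: [501.4, -73.4, 146.1]
eef_rot: [[0.057, 0.998, 0.0], [0.998, -0.057, -0.0], [-0.0, 0.0, -1.0]]
wrist_force: [-0.6, -0.1, -0.2]
grip_width: -0.001
```

```bash
cat >> h.py <<'E'
def avg(n=10):
    f=[];t=[]
    for i in range(n):
        robot.get_image("scene");s=robot.read_state();f.append(s['wrist_force']);t.append(s['torque'])
    print(s['time'],s['eef_pos'],"F",np.mean(f,0).round(2),"sd",np.std(f,0).round(2),"T",np.mean(t,0).round(3),"sd",np.std(t,0).round(3))
E
python3 - <<'E'
from h import *
np.set_printoptions(precision=3,suppress=True)
avg(10)
E
```

```text
7.05 [501.285 -73.402 145.843] F [-0.06 -0.1  -0.02] sd [0.48 0.54 0.44] T [ 0.001 -0.01   0.011] sd [0.034 0.034 0.034]
```

At 134 mm there was a small residual force, about 1 N, with a consistent torque. That may be a rocking lid, so I check again at averaged heights.

>>> step_arm:
  rows:
    - [[0,0,0.4],0]
    - [[0,0,0.8],0]
    - [[0,0,0.9],0]
    - [[0,0,1.0],0]
    - [[0,0,1.0],0]

```text
time: 7.55
eef_pos: [501.2, -73.4, 135.7]
eef_rot: [[0.057, 0.998, -0.0], [0.998, -0.057, 0.0], [0.0, -0.0, -1.0]]
wrist_force: [0.3, -0.7, -0.7]
grip_width: -0.003
```

```bash
python3 - <<'E'
from h import *
np.set_printoptions(precision=3,suppress=True)
avg(8)
E
```

```text
7.95 [501.39  -73.436 135.985] F [ 0.16 -0.2   0.15] sd [0.52 0.3  0.66] T [ 0.014 -0.01  -0.001] sd [0.03  0.031 0.025]
```

>>> step_arm:
  rows:
    - [[0,0,0.1],0]
    - [[0,0,0.15],0]
    - [[0,0,0.15],0]

```text
time: 8.25
eef_pos: [501.5, -73.4, 134.4]
eef_rot: [[0.057, 0.998, 0.0], [0.998, -0.057, -0.0], [-0.0, 0.0, -1.0]]
wrist_force: [0.3, -0.8, 0.7]
grip_width: -0.001
```

```bash
python3 - <<'E'
from h import *
np.set_printoptions(precision=3,suppress=True)
avg(8)
E
```

```text
8.65 [501.457 -73.427 134.461] F [ 0.5  -0.35  0.66] sd [0.64 0.51 0.56] T [-0.005 -0.098 -0.007] sd [0.029 0.026 0.029]
```

>>> step_arm:
  rows:
    - [[0,0,0.05],0]
    - [[0,0,0.1],0]
    - [[0,0,0.1],0]

```text
time: 8.95
eef_pos: [501.5, -73.4, 133.4]
eef_rot: [[0.057, 0.998, 0.0], [0.998, -0.057, -0.0], [-0.0, 0.0, -1.0]]
wrist_force: [0.6, -0.6, 1.2]
grip_width: -0.0
```

```bash
python3 - <<'E'
from h import *
np.set_printoptions(precision=3,suppress=True)
avg(8)
E
```

```text
9.35 [501.414 -73.427 133.444] F [ 0.56 -0.15  1.26] sd [0.32 0.5  0.44] T [-0.021 -0.212  0.004] sd [0.035 0.027 0.039]
```

>>> step_arm:
  rows:
    - [[0,0,0.05],0]
    - [[0,0,0.05],0]
    - [[0,0,0.05],0]

```text
time: 9.65
eef_pos: [501.5, -73.4, 133.0]
eef_rot: [[0.057, 0.998, 0.0], [0.998, -0.057, -0.0], [-0.0, 0.0, -1.0]]
wrist_force: [0.8, 0.1, 1.8]
grip_width: -0.002
```

```bash
python3 - <<'E'
from h import *
np.set_printoptions(precision=3,suppress=True)
avg(8)
E
```

```text
10.05 [501.351 -73.426 132.921] F [ 1.41 -0.18  2.15] sd [0.28 0.39 0.4 ] T [-0.023 -0.296  0.001] sd [0.024 0.02  0.033]
```

Contact starts at about 135.5. The force then climbs softly to only 2 N over about 3 mm and meets a hard stop at about 132.7. That is a tip of 0.08 rad at 38 mm, so this lid rocks. I lift off and go over its middle.

>>> step_arm:
  rows:
    - [[0,0,-0.2],0]
    - [[0,0,-0.5],0]
    - [[0,0,-0.9],0]
    - [[0,0,-1.2],0]
    - [[0,1,-1.2],0]
    - [[0,2,-1.2],0]
    - [[0,3,-1.2],0]
    - [[0,3.6,-1.2],0]
    - [[0,3.85,-1.2],0]
    - [[0,3.85,-0.9],0]
    - [[0,3.85,-0.6],0]
    - [[0,3.85,-0.5],0]
    - [[0,3.85,-0.5],0]

```text
time: 11.35
eef_pos: [539.2, -75.5, 137.5]
eef_rot: [[0.057, 0.998, -0.001], [0.998, -0.057, 0.0], [0.0, -0.001, -1.0]]
wrist_force: [0.4, 0.1, -0.9]
grip_width: -0.002
```

```bash
python3 - <<'E'
from h import *
s=robot.read_state();print(s['eef_pos'],to(L[0]+[0,0,75]))
im=robot.get_image("scene")
cv2.imwrite("pics/sc4.png",cv2.resize(im[150:260,220:380,::-1],None,fx=5,fy=5,interpolation=2))
im=robot.get_image("top")
cv2.imwrite("pics/top4.png",cv2.resize(im[140:265,290:385,::-1],None,fx=4,fy=4,interpolation=2))
E
```

```text
[539.2 -75.5 137.5] [0.  0.1 0.3]
```

View pics/sc4.png

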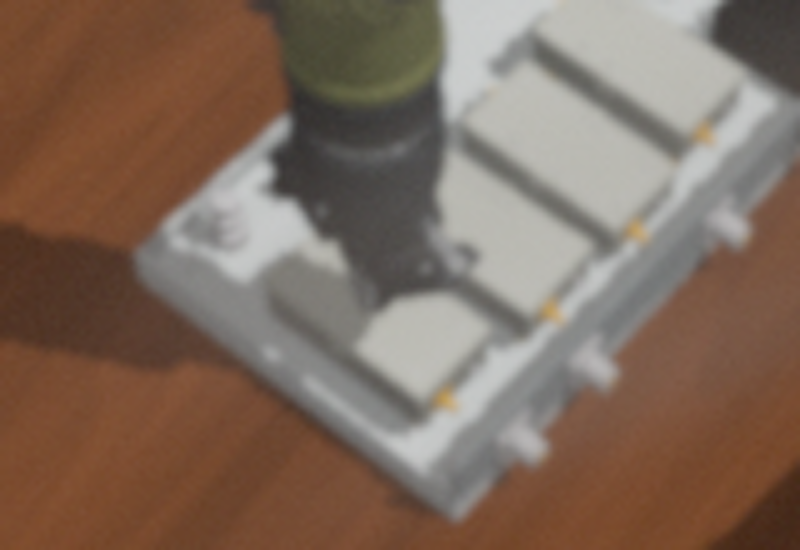

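View pics/top4.png

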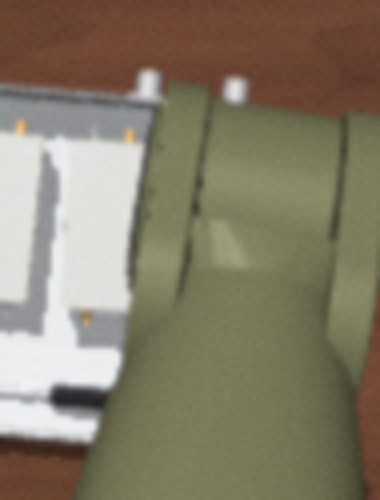

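The scene picture shows the tips over the middle of the -y lid, at about (385,290) in the zoom. The arm hides that lid in the top picture. Now I press slowly.

>>> step_arm:
  rows:
    - [[0,0.05,0.05],0]
    - [[0,0.05,0.1],0]
    - [[0,0.05,0.15],0]
    - [[0,0.05,0.2],0]
    - [[0,0.05,0.25],0]
    - [[0,0.05,0.25],0]

```text
time: 12.05
eef_pos: [540.2, -75.6, 135.4]
eef_rot: [[0.057, 0.998, -0.0], [0.998, -0.057, 0.0], [0.0, -0.0, -1.0]]
wrist_force: [0.1, -0.0, 0.1]
grip_width: -0.001
```

>>> step_arm:
  rows:
    - [[0,0,0.05],0]
    - [[0,0,0.1],0]
    - [[0,0,0.1],0]

```text
time: 12.35
eef_pos: [540.3, -75.6, 135.3]
eef_rot: [[0.057, 0.998, 0.0], [0.998, -0.057, -0.0], [-0.0, 0.0, -1.0]]
wrist_force: [-2.5, -0.2, 9.1]
grip_width: 0.001
```

>>> step_arm:
  rows:
    - [[0,0,0.05],0]
    - [[0,0,0.05],0]

```text
time: 12.55
eef_pos: [540.3, -75.6, 134.9]
eef_rot: [[0.057, 0.998, 0.001], [0.998, -0.057, -0.0], [-0.0, 0.001, -1.0]]
wrist_force: [-3.9, 0.2, 9.6]
grip_width: -0.002
```

>>> step_arm:
  rows:
    - [[0,0,0.05],0]
    - [[0,0,0.1],0]
    - [[0,0,0.1],0]

```text
time: 12.85
eef_pos: [540.3, -75.6, 133.9]
eef_rot: [[0.057, 0.998, 0.001], [0.998, -0.057, -0.0], [-0.0, 0.001, -1.0]]
wrist_force: [-3.4, -0.0, 10.2]
grip_width: 0.003
```

>>> step_arm:
  rows:
    - [[0,0,0.05],0]
    - [[0,0,0.1],0]
    - [[0,0,0.1],0]

```text
time: 13.15
eef_pos: [540.3, -75.6, 133.0]
eef_rot: [[0.057, 0.998, 0.001], [0.998, -0.057, -0.0], [-0.0, 0.001, -1.0]]
wrist_force: [-3.1, 0.9, 9.9]
grip_width: -0.001
```

>>> step_arm:
  rows:
    - [[0,0,0.05],0]
    - [[0,0,0.1],0]
    - [[0,0,0.1],0]

```text
time: 13.45
eef_pos: [540.3, -75.6, 132.0]
eef_rot: [[0.057, 0.998, 0.001], [0.998, -0.057, -0.0], [-0.0, 0.001, -1.0]]
wrist_force: [-3.9, 0.4, 10.0]
grip_width: 0.0
```

It slides down at a steady 10 N, as described. I continue to the stop.

>>> step_arm:
  rows:
    - [[0,0,0.05],0]
    - [[0,0,0.1],0]
    - [[0,0,0.1],0]

```text
time: 13.75
eef_pos: [540.3, -75.6, 131.0]
eef_rot: [[0.057, 0.998, 0.001], [0.998, -0.057, -0.0], [-0.0, 0.001, -1.0]]
wrist_force: [-3.7, 0.8, 10.2]
grip_width: -0.0
```

>>> step_arm:
  rows:
    - [[0,0,0.05],0]
    - [[0,0,0.1],0]
    - [[0,0,0.1],0]

```text
time: 14.05
eef_pos: [540.3, -75.6, 130.9]
eef_rot: [[0.057, 0.998, 0.001], [0.998, -0.057, -0.0], [-0.0, 0.001, -1.0]]
wrist_force: [-5.8, 0.9, 18.2]
grip_width: 0.003
```

>>> step_arm:
  rows:
    - [[0,0,0.05],0]
    - [[0,0,0.05],0]
    - [[0,0,0.05],0]

```text
time: 14.35
eef_pos: [540.3, -75.6, 130.8]
eef_rot: [[0.057, 0.998, 0.001], [0.998, -0.057, -0.0], [-0.0, 0.001, -1.0]]
wrist_force: [-8.4, 1.8, 23.4]
grip_width: -0.001
```

The lid is at its stop: 135.4 → 130.8 mm, 23 N. I lift off and lightly re-test the end.

>>> step_arm:
  rows:
    - [[0,0,-0.1],0]
    - [[0,0,-0.25],0]
    - [[0,0,-0.5],0]
    - [[0,0,-0.9],0]
    - [[0,0,-1.3],0]
    - [[0,-1,-1.3],0]
    - [[0,-2,-1.3],0]
    - [[0,-3,-1.3],0]
    - [[0,-3.6,-1.3],0]
    - [[0,-3.8,-1.1],0]
    - [[0,-3.8,-0.8],0]
    - [[0,-3.8,-0.6],0]
    - [[0,-3.8,-0.5],0]
    - [[0,-3.8,-0.5],0]

```text
time: 15.75
eef_pos: [502.4, -73.5, 133.1]
eef_rot: [[0.057, 0.998, -0.0], [0.998, -0.057, 0.0], [-0.0, -0.0, -1.0]]
wrist_force: [-0.8, 0.7, -0.3]
grip_width: 0.002
```

>>> step_arm:
  rows:
    - [[0,0,0.05],0]
    - [[0,0,0.1],0]
    - [[0,0,0.15],0]
    - [[0,0,0.15],0]

```text
time: 16.15
eef_pos: [502.3, -73.4, 131.9]
eef_rot: [[0.057, 0.998, -0.0], [0.998, -0.057, 0.0], [0.0, -0.0, -1.0]]
wrist_force: [-0.4, -0.8, 0.1]
grip_width: -0.002
```

>>> step_arm:
  rows:
    - [[0,0,0.05],0]
    - [[0,0,0.1],0]
    - [[0,0,0.1],0]

```text
time: 16.45
eef_pos: [502.4, -73.5, 131.0]
eef_rot: [[0.057, 0.998, 0.0], [0.998, -0.057, -0.0], [-0.0, 0.0, -1.0]]
wrist_force: [0.0, 0.4, 1.1]
grip_width: -0.0
```

>>> step_arm:
  rows:
    - [[0,0,0.05],0]
    - [[0,0,0.05],0]
    - [[0,0,0.05],0]

```text
time: 16.75
eef_pos: [502.4, -73.5, 130.9]
eef_rot: [[0.057, 0.998, 0.0], [0.998, -0.057, -0.0], [-0.0, 0.0, -1.0]]
wrist_force: [-1.5, -0.6, 6.1]
grip_width: -0.001
```

The end is firm at 130.9 mm, the same height as the middle, so the lid is home and level. I retreat upward and out of view.

>>> step_arm:
  rows:
    - [[0,0,-0.2],0]
    - [[0,0,-0.6],0]
    - [[0,0,-1.5],0]
    - [[0,0,-3],0]
    - [[0,0,-5],0]
    - [[0,0,-7.5],0]
    - [[0,0,-10],0]
    - [[-2,0,-12],0]
    - [[-5,0,-13],0]
    - [[-9,0,-14],0]
    - [[-13,0,-14],0]
    - [[-17,0,-14],0]
    - [[-20,0,-14],0]
    - [[-22,0,-14],0]
    - [[-22,0,-14],0]
    - [[-22,0,-14],0]

```text
time: 18.35
eef_pos: [489.6, -293.2, 270.7]
eef_rot: [[0.058, 0.998, 0.0], [0.998, -0.058, 0.0], [0.0, 0.0, -1.0]]
wrist_force: [0.3, 0.7, -0.2]
grip_width: 0.001
```

```bash
python3 - <<'E'
from h import *
im=robot.get_image("top")
cv2.imwrite("pics/top5.png",cv2.resize(im[140:265,190:385,::-1],None,fx=4,fy=4,interpolation=2))
im=robot.get_image("scene")
cv2.imwrite("pics/sc5.png",cv2.resize(im[100:260,220:420,::-1],None,fx=3.7,fy=3.7,interpolation=2))
s=robot.read_state();print(s['time'],s['eef_pos'],s['wrist_force'])
E
```

```text
18.45 [ 489.8 -292.3  270.6] [0.8 0.3 0.3]
```

View pics/top5.png

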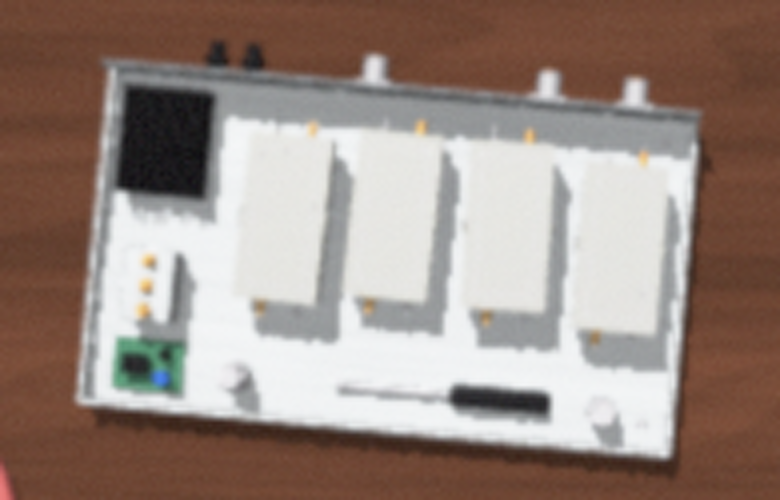

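View pics/sc5.png

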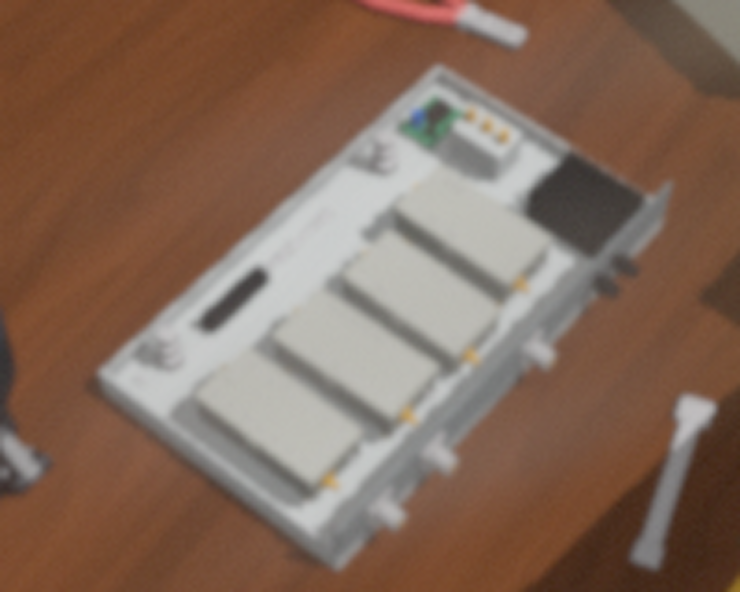

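Both pictures show all four lids level. The driver (445,395), the adapters (235,378) and (602,412), and the other tools are unmoved, and the arm is clear. I hand the job in.

```bash
python3 -c "
from rig import robot
print(robot.close_job())"
```

```text
the job is handed in; nothing more can be done
None
```

The unseated lid was the first one I tried, at the -y end of the row. It is now pressed home and level, and the job was handed in at about 18.5 s.

- **Finding it:** Pressed 38 mm from its middle, that end gave about 3 mm at no more than about 2 N, then met a stop. My first reading, an abrupt 7 N, looked like a seated lid. Averaged readings at several heights showed that it rocks. I stopped there, so the other three lids were never pressed.
- **Pressing it home:** Over its middle, the lid slid down 4.6 mm at about 10 N. I pressed on to 23 N at the stop.
- **Last checks:** A light re-press of the same end, about 6 N, was firm at the same height as the middle to within 0.1 mm. I did not press the other end. The last pictures show all the lids level, the tools and fittings in view (driver, both adapters, pliers, spanner) unmoved, and the arm clear. I did not re-check the handheld radio and the waveguide, which were out of those views. No check was left failing.

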